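Fit the keyed handle from the crowded rack to the gearbox shaft

TASK

Take the round-topped handle out of the crowded leaning rack without lifting or pulling out its neighbours, and fit it upright on the gearbox shaft: turn its hub until the keyway drops over the key and the hub stands fully down on the boss. Let go of it, and leave the other handles in their pockets and the wooden block, screwdriver and sanding block where they are.

Things in the scene. Friction and masses are not known exactly. Their poses are not given: they have to be found in the camera images.
- round_handle: The handle to fit, the only one whose blade has a half-round top. Dark octagonal hub 42 mm across flats, 56 mm tall; above it a neck and a flat aluminium blade. 127 mm tall, about 0.2 kg. Origin: centre of the hub's underside; z along the handle to its top, x square to the blade's broad faces. Starts in any of the four front places of the rack, leaning 20 degrees, top towards the rack's -x.
- blade (a point): Point in the middle of round_handle's blade, 95 mm above the hub's underside, axes as the handle. The blade is 16 mm thick (x), 40 mm wide (y) and reaches from 63 to 127 mm above the hub's underside.
- bore (a point): Centre of the mouth of the bore in round_handle's hub, at the hub's underside, axes as the handle. The bore is 21 mm wide and 50 mm deep. One keyway, 10 mm wide, is cut along its whole depth on the handle's +x side (square to the blade), out to 17 mm from the axis.
- rack: Fixed wooden rack, 224 mm wide (y), sloped 20 degrees: all handles lean towards its -x (to the robot's right). Origin: on the bench under the middle of the front row. Front row: four pockets at y -75, -25, 25, 75 mm; rear row: three at y -50, 0, 50 mm. Pockets are 45 mm square, 36 mm deep, 1.5 mm loose on each side; a handle comes out along its own z.
- front_row (a point): Middle of the front row, on the slope of the pocket floors, 32 mm above the bench; z is vertical. Between neighbouring blades of a row are only 10 mm; end cheeks stand 10 mm beside the outer ones, up to 93 mm above the pocket floor. The blades' broad faces are free: open in front, 46 mm up to the rear blades behind.
- rear_row (a point): Middle of the rear row's pocket floors, 62 mm behind the front row along the slope and 21 mm higher. The rear handles are as tall as the front ones.
- gearbox: Fixed grey gearbox, foot 120 x 110 mm, with a steel shaft standing upright in the middle of its top. Origin: centre of its underside, on the bench.
- shaft_foot (a point): Centre of the flat boss (54 mm diameter, 60 mm above the bench) on the gearbox, where the shaft comes out; a fully fitted hub stands on it. Axes are the gearbox's. A key 7 mm wide runs up the shaft's side from here to 22 mm above, reaching 15 mm from the axis. It points up to 0.8 rad to either side of this point's y; that angle is not reported.
- shaft_top (a point): Top of the upright shaft, 46 mm above the boss. The shaft is 18 mm in diameter, its top 6 mm tapering to 8 mm; it is plain above the key. It is stiff (0.4 N m to turn), so a hub resting lightly on the key turns over it, until the keyway meets the key and the hub can go down the last 22 mm.
- square_handle_a: In the front row, blade with a square top. Size and axes as round_handle; solid hub, not for this shaft. Origin: centre of the hub's underside.
- fork_handle: In the front row, blade with a notch in its top. Size and axes as round_handle; solid hub, not for this shaft. Origin: centre of the hub's underside.
- square_handle_b: In the front row, blade with a square top. Size and axes as round_handle; solid hub, not for this shaft. Origin: centre of the hub's underside.
- rear_handle_a: Handle in the rear row, square top. Size and axes as round_handle; solid hub, not for this shaft. Origin: centre of the hub's underside.
- rear_handle_b: Handle in the rear row, notched top. Size and axes as round_handle; solid hub, not for this shaft. Origin: centre of the hub's underside.
- rear_handle_c: Handle in the rear row, square top. Size and axes as round_handle; solid hub, not for this shaft. Origin: centre of the hub's underside.
- caul: Plain brown wooden clamping block lying flat, 45 x 150 x 22 mm, origin at the centre of its underside. Bystander.
- driver: Screwdriver with a yellow handle lying flat, 28 x 170 x 28 mm, origin at the centre of its underside. Bystander.
- sanding: Cork sanding block, 56 x 101 x 28 mm, origin at the centre of its underside. Bystander.
Mind the look-alikes: they are no part of the job. There is more than one size of the gearbox; the job needs the middle-sized.

How it is judged:
On the way, in this order (a step that is already met when the one before it is completed fails the run):
1. the round-topped handle is lifted clear of the rack (the underside of its hub over 100 mm above the bench) (height (world z) of round_handle above 0.1 m), for 0.1 s.
2. its hub stands fully down on the boss, keyway over the key (z of round_handle in the frame of shaft_foot between -0.004 and 0.005 m and horizontal distance between round_handle and shaft_foot below 0.005 m and angle between round_handle's own z axis and vertical below 0.1 rad), for 0.2 s.
At the end, for the whole second after the job is handed in: The round-topped handle stands upright (0.1 rad) and released on the shaft, its hub's underside within 5 mm of the boss in height and of the shaft's axis sideways; the six other handles are within 15 mm of their starts, wooden block, screwdriver and sanding block within 30 mm (all of step 2 and linear speed of round_handle below 0.02 m/s and contact force between round_handle and the fingers below 0.1 N and distance of each of square_handle_a, fork_handle, square_handle_b, rear_handle_a, rear_handle_b, rear_handle_c from where it was at the start of the episode below 0.015 m and distance of each of caul, driver, sanding from where it was at the start of the episode below 0.03 m); the robot touches nothing.
It fails at once if another handle is pulled more than 25 mm out of its place (distance of any of square_handle_a, fork_handle, square_handle_b, rear_handle_a, rear_handle_b, rear_handle_c from where it was at the start of the episode above 0.025 m).
It fails at once if a bystander (wooden block, screwdriver, sanding block) is pushed more than 40 mm (distance of any of caul, driver, sanding from where it was at the start of the episode above 0.04 m).
It also fails if it takes over 61 s, if anything falls off the work surface, if the arm or the gripper's body presses on something with over 40 N, if the wrist force passes 120 N, or if a joint passes its speed limit or range.

ROBOT

A 6-joint arm with a two-finger parallel gripper is mounted at the origin on a cart in front of the work surface, level with it; the furniture and walls round the work are solid. World frame = base frame: x ahead of the robot, y to its left, z up, the work surface at z = 0. Lengths are in m, angles in rad, forces in N, time in s.
With the tool pointing down it reaches from about 0.35 to 0.975 m from the base axis. Payload 4.9 kg.
Tool frame: the origin (TCP) lies midway between the tips of the shut fingers; the grasp point (between the pads) lies 19 mm behind it; z points along the fingers, y is the line along which they close (so a half turn about z gives the same grasp; the last joint's range is limited). The gripper opens to 85 mm and grips with 20 to 120 N. Pads are 22 mm wide; open, the fingers measure 114 mm over their backs; the gripper's body (76 mm by 85 mm) begins 54 mm behind the grasp point. The pads swing forward as they close: fully open they stand 13 mm farther back than shut.
Start: joints at [-1.367, 0.053, 1.613, -0, 1.476, -0.119], TCP at [0.198, -0.593, 0.194] pointing down, gripper open.
Joint ranges: [-3.01, 3.01], [-1.01, 2.22], [0.06, 2.58], [-1.02, 4.17], [0.09, 2.62], [-3.14, 3.14]. Speed limits (rad/s): [2.57, 2.57, 3.14, 3.14, 3.14, 3.14].

INTERFACE

Orientations are given as a unit quaternion [w, x, y, z].
In Python, from plant import state, grab_frame, job_done, cut_out, place_of gives the robot as it stands.
- The arm moves only by the tool jog_arm, never from a script. Its argument "motion" is text: rows parted by semicolons, each of 7 numbers parted by spaces: the opening in per cent of the stroke, from 0 (shut) to 100 (fully open), then the shift along the tool's x, y, z as a fraction of full scale, then the turn, a rotation vector about the tool's x, y, z as a fraction of full scale. A call has exactly 5 rows; each row is the pose to reach, as a shift and turn from the pose commanded when the call began, along the tool's axes at that moment; what a row does not reach only later rows make up. Full scale, the value 1, is 50 cm for a shift and 1.5 rad for a turn. A row lasts 1/8 s, in which the tool goes at most 62.5 mm and 10.7 degrees, less where a joint would pass 70% of its speed; a pose out of reach is approached as far as the arm can. A call with a number of a shift or a turn outside -1 to 1 is refused whole. A call with a gripper value outside its range is refused whole. The fingers move at their own pace and stop on an object; the grip force is fixed at half the most. Time passes only in rows, so rows that repeat a pose let the fingers close, or fill a call up. It gives the time, the measured TCP pose, the force, the opening and the grip force at its end, in the units of the state.
- state(): the state, without advancing time (a new reading comes with each control period).
- grab_frame(name): name is "side" or "top" or "wrist"; returns a dict with "color" (384x512x3 uint8, red, green, blue), "range_z" (384x512 float32, m along the optical axis (not along the pixel's ray), 0 where there is no reading), "intrinsics" (3x3 intrinsics, pixels), "world_from_camera" (4x4, takes a point from camera to world coordinates). Camera axes: x right, y up, looking along -z (the intrinsics and any distortion apply to the point x, -y, -z); pixel columns grow to the right and rows downward; lengths in m; the calibration is good to about 2 mm. The wrist camera is an equidistant fisheye: a pixel r from the principal point sees the ray r / f radians off the axis. A picture is of the moment at which its call begins.
- job_done(): hands the job in; it is judged then, once.
Trained networks look in the newest picture that a camera, given by its name, has taken for a name from the list of things; names that differ only in an ending like _2 or _b are one class to them, and where a whole thing is asked for, a point or a joint stands for the part that bears it (a point fixed in the world has none). Each returns a list of dicts, best first, with "p" (0 to 1); they miss things now and then, are a little off and sometimes report something else, mostly with a low value. They report only what shows in the picture. A call takes as long as a camera call. They do not tell look-alikes from the thing itself.
- cut_out(camera, thing): "pixels" (384x512 bool, what is visible of it).
- place_of(camera, thing): "at" ([x, y, z] in m, in world coordinates, good to about 4 mm: a listed point, or the origin of a listed thing).
The state is a dict: "time": time; "joint_pos": joint angles; "joint_vel": joint speeds; "joint_efforts": joint torques, N m; "tool_pos": TCP position; "tool_rot": TCP orientation; "contact_force": force on the tool from outside, world axes, zero at the start; "ft_torque": the same for the moment, N m; "gripper_width": opening from 0.0 (shut) to 1.0 (fully open); "grasp_force": force on a finger pad.
Only numpy, scipy, OpenCV 4.12 (cv2) and the standard library are available. Lean on these libraries where they do the work, as an engineer would, in place of code of your own. Each camera call takes 0.05 s, during which the arm holds its last target. There are 200 camera calls.

## Working session

There is one attempt and no reset: what is moved stays moved. The work goes in short steps, Python scripts to look and compute and a tool call to move; the robot and the scene stay as the last step left them, time stands still between calls to the robot, and variables do not carry over. Pictures are saved under pics/ and viewed, at most 10 in all, crops included, and the job is handed in when it is done.

Besides the shell and the picture viewer there is one more tool, called as name(argument=value, ...) on one line, values as JSON. jog_arm: Moves the arm, as the interface text tells. Shift numbers are shares of 50 cm and turn numbers shares of 1.5 rad, none past 1 either way. Its arguments: {"type":"object","properties":{"motion":{"type":"string"}},"required":["motion"]}

```bash
mkdir -p pics; ls; cat > h.py <<'E'
import numpy as np, cv2
from scipy.spatial.transform import Rotation as R
from plant import state, grab_frame, job_done, cut_out, place_of
def save(f,n): cv2.imwrite('pics/'+n+'.png', f['color'][:,:,::-1])
def cloud(f):
    K=f['intrinsics'];z=f['range_z'];v,u=np.mgrid[:384,:512]
    p=np.stack([(u-K[0,2])/K[0,0]*z,-(v-K[1,2])/K[1,1]*z,-z,np.ones_like(z)],-1)
    return (p@f['world_from_camera'].T)[...,:3]
def rot(q): return R.from_quat([q[1],q[2],q[3],q[0]])
E
python3 - <<'E'
from h import *
np.set_printoptions(precision=3,suppress=True)
print(state())
a=grab_frame('side');b=grab_frame('top')
cv2.imwrite('pics/a.png',np.vstack([a['color'],b['color']])[:,:,::-1][:, :])
im=np.hstack([a['color'],b['color']])[:,:,::-1]
cv2.imwrite('pics/a.png',cv2.resize(im,(800,300)));save(b,'top');save(a,'side')
for c in('side','top'):
  for t in('round_handle','blade','rack','front_row','rear_row','gearbox','shaft_foot','shaft_top','square_handle_a','fork_handle','caul','driver','sanding'):
    print(c,t,[(np.round(d['at'],3).tolist(),round(d['p'],2)) for d in place_of(c,t)][:4])
E
```

```text
pics
{'time': 0.0, 'joint_pos': array([-1.367,  0.053,  1.614, -0.   ,  1.476, -0.119]), 'joint_vel': array([-0.   , -0.001,  0.001,  0.   ,  0.001,  0.001]), 'joint_efforts': array([ -0.001, -39.368, -37.018,  -0.   ,   0.007,   0.   ]), 'tool_pos': array([ 0.198, -0.592,  0.192]), 'tool_rot': array([-0.001,  0.987,  0.161, -0.   ]), 'contact_force': array([0.454, 0.105, 0.246]), 'ft_torque': array([ 0.034, -0.005, -0.002]), 'grasp_force': 0.0, 'gripper_width': 0.9990340175816108}
side round_handle []
side blade [([0.592, 0.129, 0.12], 0.59)]
side rack [([0.569, 0.174, -0.001], 0.82)]
side front_row [([0.574, 0.171, 0.029], 0.71)]
side rear_row [([0.57, 0.232, 0.057], 0.62), ([0.594, -0.212, 0.104], 0.56)]
side gearbox [([0.583, -0.055, 0.003], 0.68), ([0.598, -0.212, 0.005], 0.63), ([0.384, -0.195, -0.002], 0.59)]
side shaft_foot [([0.582, -0.05, 0.043], 0.78), ([0.6, -0.212, 0.063], 0.76), ([0.381, -0.193, 0.084], 0.6)]
side shaft_top [([0.586, -0.051, 0.08], 0.87), ([0.379, -0.188, 0.143], 0.84), ([0.571, 0.234, 0.055], 0.22)]
side square_handle_a [([0.495, 0.172, 0.029], 0.76)]

[... 443 characters left out ...]
33, 0.054], 0.87)]
top gearbox [([0.585, -0.05, -0.001], 0.9), ([0.593, -0.209, 0.004], 0.89), ([0.383, -0.193, -0.006], 0.86)]
top shaft_foot [([0.58, -0.054, 0.045], 0.74), ([0.594, -0.209, 0.058], 0.61), ([0.381, -0.192, 0.082], 0.57)]
top shaft_top [([0.384, -0.196, 0.148], 0.87), ([0.593, -0.211, 0.107], 0.61), ([0.586, -0.051, 0.076], 0.56), ([0.592, -0.21, 0.0], 0.47)]
top square_handle_a [([0.642, 0.168, 0.032], 0.77), ([0.568, 0.171, -0.0], 0.46)]
top fork_handle [([0.548, 0.174, 0.033], 0.56)]
top caul [([0.723, -0.195, 0.003], 0.87), ([0.522, 0.23, 0.052], 0.63)]
top driver [([0.658, -0.402, -0.004], 0.59), ([0.563, 0.225, 0.053], 0.34)]
top sanding [([0.448, -0.418, -0.0], 0.63)]
```

View pics/top.png

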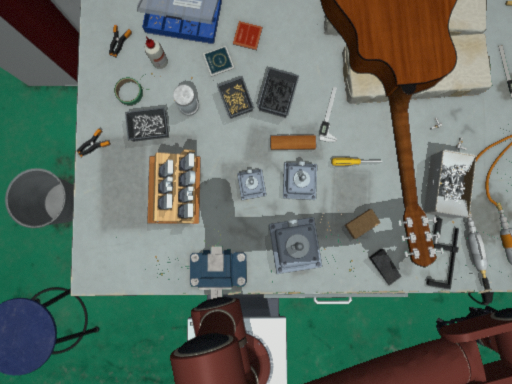

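View pics/side.png

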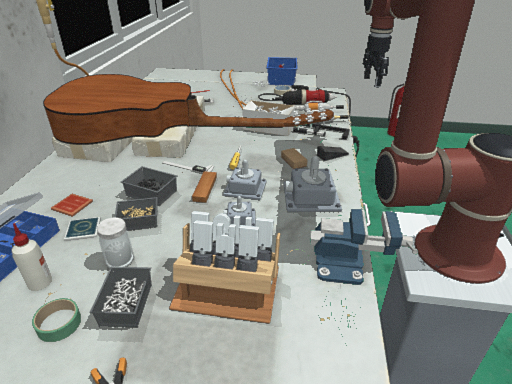

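The rack is at pixel (175,187) in the top view. The three gearboxes are at (251,182) small, (299,180) middle and (296,245) large, and the wooden block, driver and sanding block match the networks' positions. By its boss height of 60 mm, the middle-sized gearbox is the one at (0.595,-0.21). The round handle appears to be in the pocket at x≈0.592. I'll look from the wrist over the gearbox first to find the key.

```bash
cat >> h.py <<'E'
np.set_printoptions(precision=3,suppress=True)
def frame(z,y):
    z=np.array(z,float);z/=np.linalg.norm(z);y=np.array(y,float);y-=z*(y@z);y/=np.linalg.norm(y)
    return R.from_matrix(np.c_[np.cross(y,z),y,z])
def plan(*targets):
    s=state();r=rot(s['tool_rot']);print('t',s['time'],'tcp',s['tool_pos'],'j',s['joint_pos'],'F',s['contact_force'],'w',round(s['gripper_width'],3),'g',s['grasp_force'])
    for p,Rt in targets:
        print(np.round(r.inv().apply(np.array(p)-s['tool_pos'])/.5,4),np.round((r.inv()*Rt).as_rotvec()/1.5,4))
DOWN=frame([0,0,-1],[0,-1,0])
E
python3 - <<'E'
from h import *
plan(([.3,-.5,.3],DOWN),([.52,-.21,.28],DOWN))
E
```

```text
t 1.4 tcp [ 0.198 -0.593  0.194] j [-1.367  0.053  1.613  0.     1.476 -0.119] F [ 0.432 -0.352 -0.298] w 1.002 g 0.0
[ 0.252 -0.111 -0.212] [ 0.    -0.     0.215]
[ 0.853 -0.522 -0.172] [ 0.    -0.     0.215]
```

jog_arm(motion="60 0.1 0 -0.2 0 0 0.1; 60 0.25 -0.11 -0.21 0 0 0.215; 60 0.853 -0.522 -0.172 0 0 0.215; 60 0.853 -0.522 -0.172 0 0 0.215; 60 0.853 -0.522 -0.172 0 0 0.215")

```text
time: 2.02
tool_pos: [0.3789, -0.3915, 0.2773]
tool_rot: [0.0, 1.0, -0.0, 0.0]
contact_force: [0.4, -0.9, 0.6]
gripper_width: 0.596
grasp_force: 0.0
```

jog_arm(motion="60 0.5 -0.38 0 0 0 0; 60 0.5 -0.38 0 0 0 0; 60 0.5 -0.38 0 0 0 0; 60 0.5 -0.38 0 0 0 0; 60 0.5 -0.38 0 0 0 0")

```text
time: 2.65
tool_pos: [0.6282, -0.2025, 0.2772]
tool_rot: [0.0, 1.0, 0.0, 0.0]
contact_force: [-0.7, -0.7, 0.9]
gripper_width: 0.601
grasp_force: 0.0
```

```bash
python3 - <<'E'
from h import *
f=grab_frame('wrist');save(f,'w1');print(f['world_from_camera'],f['intrinsics'])
for t in('gearbox','shaft_foot','shaft_top'):
    print(t,[(np.round(d['at'],3).tolist(),round(d['p'],2)) for d in place_of('wrist',t)][:4])
plan(([.53,-.21,.28],DOWN))
E
```

```text
[[ 0.001  0.947  0.322  0.712]
 [-1.     0.     0.001 -0.203]
 [ 0.001 -0.322  0.947  0.458]
 [ 0.     0.     0.     1.   ]] [[297.319   0.    256.773]
 [  0.    297.319 191.481]
 [  0.      0.      1.   ]]
gearbox [([0.383, -0.194, -0.003], 0.73), ([0.582, -0.051, 0.001], 0.66), ([0.594, -0.208, -0.001], 0.63)]
shaft_foot [([0.585, -0.05, 0.048], 0.91), ([0.379, -0.195, 0.085], 0.85), ([0.592, -0.215, 0.062], 0.82)]
shaft_top [([0.582, -0.049, 0.078], 0.84), ([0.38, -0.193, 0.145], 0.79), ([0.6, -0.209, 0.107], 0.78)]
t 2.85 tcp [ 0.627 -0.203  0.276] j [-0.426  0.098  1.429 -0.     1.616  1.143] F [-0.445 -0.745  0.428] w 0.604 g 0.0
[-0.194  0.013 -0.007] [-0.     0.001  0.002]
```

View pics/w1.png

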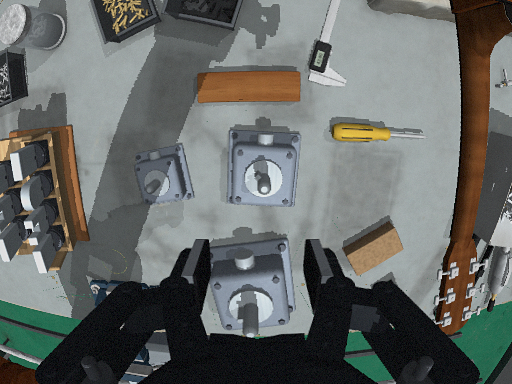

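The wrist view shows the middle gearbox at (263,170), with its shaft top at (263,185) and a plug on the far side at (266,140). The key is too small to see from here, so I'll move closer.

jog_arm(motion="60 -0.224 0.015 0 0 0 0; 60 -0.224 0.015 0.1 0 0 0; 60 -0.224 0.015 0.29 0 0 0; 60 -0.224 0.015 0.29 0 0 0; 60 -0.224 0.015 0.29 0 0 0")

```text
time: 3.48
tool_pos: [0.511, -0.2111, 0.1283]
tool_rot: [-0.002, 1.0, -0.001, -0.003]
contact_force: [0.1, -1.1, 0.9]
gripper_width: 0.6
grasp_force: 0.0
```

```bash
python3 - <<'E'
from h import *
f=grab_frame('wrist');save(f,'w2');T=f['world_from_camera'];print(T[:3,3])
for t in('shaft_foot','shaft_top'):
    print(t,[(np.round(d['at'],3).tolist(),round(d['p'],2)) for d in place_of('wrist',t)][:4])
K=f['intrinsics'];z=f['range_z'];v,u=np.mgrid[:384,:512]
dx,dy=u-K[0,2],v-K[1,2];r=np.hypot(dx,dy)+1e-9;th=r/K[0,0]
t=np.tan(th)*z/r
P=np.stack([dx*t,-dy*t,-z],-1)@T[:3,:3].T+T[:3,3]
m=(np.hypot(P[...,0]-.595,P[...,1]+.21)<.06)
np.save('P.npy',P)
top=P[m&(P[...,2]>.098)&(P[...,2]<.12)];print('shafttop',len(top),top.mean(0),top.max(0))
bo=P[m&(abs(P[...,2]-.06)<.004)&(np.hypot(P[...,0]-.595,P[...,1]+.21)<.035)];print('boss',len(bo),(bo.max(0)+bo.min(0))/2,np.ptp(bo,axis=0))
ky=P[m&(P[...,2]>.067)&(P[...,2]<.087)];print('key',len(ky),ky[:40])
c=np.argwhere(m);a=c.min(0);b=c.max(0);print(a,b)
im=f['color'][a[0]:b[0],a[1]:b[1],::-1];cv2.imwrite('pics/w2c.png',cv2.resize(im,None,fx=4,fy=4,interpolation=cv2.INTER_CUBIC)[:600,:800])
E
```

```text
[ 0.596 -0.212  0.308]
shaft_foot [([0.592, -0.212, 0.062], 0.97), ([0.383, -0.193, 0.084], 0.81), ([0.587, -0.046, 0.049], 0.65)]
shaft_top [([0.598, -0.21, 0.107], 0.85), ([0.581, -0.052, 0.081], 0.72)]
shafttop 514 [ 0.595 -0.212  0.104] [ 0.604 -0.203  0.108]
boss 2651 [ 0.596 -0.208  0.059] [0.066 0.065 0.006]
key 70 [[ 0.608 -0.204  0.082]
 [ 0.608 -0.205  0.081]
 [ 0.607 -0.203  0.082]
 [ 0.607 -0.204  0.082]
 [ 0.607 -0.205  0.083]
 [ 0.607 -0.206  0.081]
 [ 0.606 -0.203  0.083]
 [ 0.607 -0.203  0.081]
 [ 0.606 -0.204  0.083]
 [ 0.606 -0.205  0.082]
 [ 0.606 -0.206  0.082]
 [ 0.606 -0.202  0.083]
 [ 0.606 -0.203  0.082]
 [ 0.606 -0.203  0.082]
 [ 0.606 -0.204  0.082]
 [ 0.606 -0.205  0.083]
 [ 0.606 -0.206  0.082]
 [ 0.606 -0.206  0.081]
 [ 0.605 -0.201  0.082]
 [ 0.605 -0.202  0.083]
 [ 0.605 -0.203  0.083]
 [ 0.605 -0.203  0.082]
 [ 0.605 -0.204  0.082]
 [ 0.605 -0.205  0.082]
 [ 0.605 -0.206  0.083]
 [ 0.605 -0.206  0.082]
 [ 0.605 -0.207  0.083]
 [ 0.604 -0.2    0.082]
 [ 0.604 -0.201  0.083]
 [ 0.604 -0.201  0.081]
 [ 0.604 -0.202  0.082]
 [ 0.604 -0.203  0.082]
 [ 0.604 -0.203  0.082]
 [ 0.604 -0.204  0.083]
 [ 0.604 -0.205  0.083]
 [ 0.604 -0.206  0.082]
 [ 0.604 -0.206  0.083]
 [ 0.604 -0.207  0.082]
 [ 0.604 -0.208  0.083]
 [ 0.604 -0.2    0.081]]
[0 0] [383 511]
```

View pics/w2c.png

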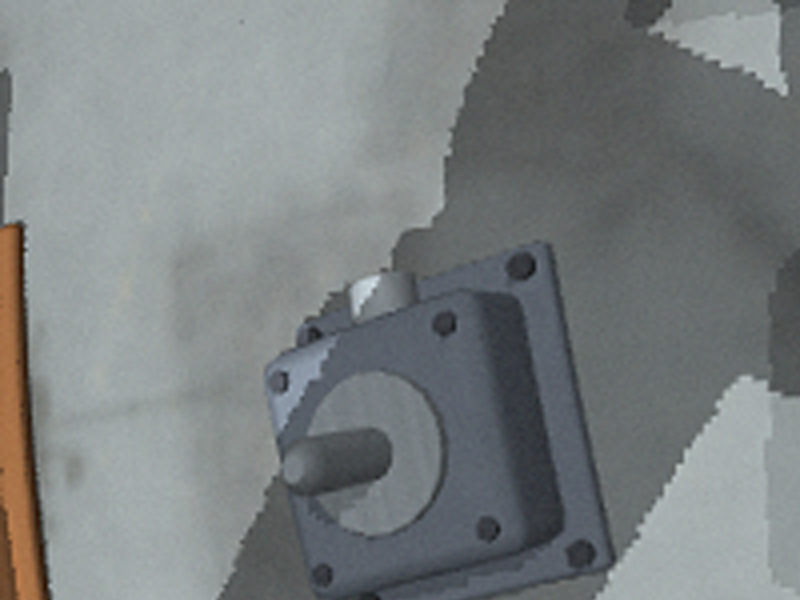

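The crop caught the small gearbox, because invalid range pixels spoiled the mask. The depth data does show a key at 82 mm height on the middle gearbox, as expected. I'll measure its angle and crop correctly.

```bash
python3 - <<'E'
from h import *
P=np.load('P.npy');im=cv2.imread('pics/w2.png')
c0=np.array([.5955,-.2115])
d=np.hypot(P[...,0]-c0[0],P[...,1]-c0[1])
top=P[(d<.02)&(P[...,2]>.1045)];print('top disc',len(top),top.mean(0))
k=P[(d<.02)&(P[...,2]>.079)&(P[...,2]<.085)];
b=P[(d<.034)&(abs(P[...,2]-.06)<.003)]
print('key',len(k));c=cv2.minEnclosingCircle(top[:,:2].astype(np.float32));print(c)
o=k[np.hypot(*(k[:,:2]-c0).T)>.0105];v=o[:,:2].mean(0)-c0;print(v,np.degrees(np.arctan2(v[1],v[0])),o.max(0),o.min(0), np.hypot(*(o[:,:2]-c0).T).max())
q=np.argwhere(d<.06);a=q.min(0);e=q.max(0);print(a,e)
cv2.imwrite('pics/w2d.png',cv2.resize(im[a[0]:e[0],a[1]:e[1]],(600,600),interpolation=cv2.INTER_CUBIC))
E
```

```text
top disc 1044 [ 0.596 -0.212  0.271]
key 70
((0.5951040387153625, -0.21198704838752747), 0.0059761363081634045)
[0.009 0.008] 42.22938973281528 [ 0.608 -0.2    0.083] [ 0.601 -0.206  0.081] 0.014673039836913565
[0 0] [383 511]
```

View pics/w2d.png

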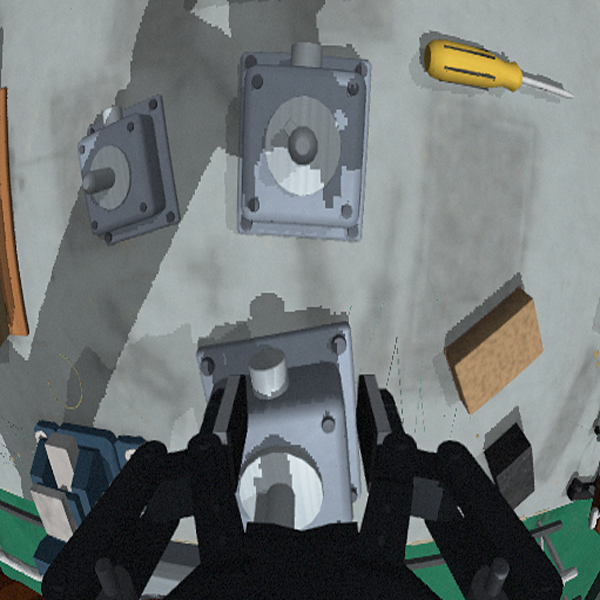

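The key sits at the upper left of the shaft, towards world +x/+y at about 42°. The shaft axis is at (0.595,-0.212). Now to the rack, with the tool tilted 20°.

```bash
python3 - <<'E'
from h import *
u=np.array([0,-np.sin(np.radians(20)),np.cos(np.radians(20))]);o=np.array([.593,.172,.031])
T=frame(-u,[0,-1,0]);plan(([.55,-.1,.25],DOWN),(o+.19*u,T))
E
```

```text
t 3.625 tcp [ 0.516 -0.213  0.135] j [-0.525 -0.066  1.831 -0.     1.372  1.047] F [ 0.118 -0.165  0.529] w 0.603 g 0.0
[ 0.069 -0.225 -0.231] [ 0.002 -0.002 -0.   ]
[ 0.155 -0.639 -0.15 ] [ 0.234 -0.003  0.   ]
```

jog_arm(motion="55 0.07 -0.05 -0.2 0 0 0; 55 0.07 -0.225 -0.23 0 0 0; 55 0.155 -0.64 -0.15 0.234 0 0; 55 0.155 -0.64 -0.15 0.234 0 0; 55 0.155 -0.64 -0.15 0.234 0 0")

```text
time: 4.25
tool_pos: [0.5806, 0.0391, 0.213]
tool_rot: [-0.174, 0.985, -0.002, 0.002]
contact_force: [0.1, 0.1, -0.0]
gripper_width: 0.553
grasp_force: 0.0
```

```bash
cat > look.py <<'E'
from h import *
import sys
f=grab_frame('wrist');save(f,sys.argv[1])
for t in('round_handle','blade','bore','front_row','square_handle_a','fork_handle'):
    print(t,[(np.round(d['at'],3).tolist(),round(d['p'],2)) for d in place_of('wrist',t)][:4])
u=np.array([0,-np.sin(np.radians(20)),np.cos(np.radians(20))]);o=np.array([.593,.172,.031])
T=frame(-u,[0,-1,0]);plan((o+.19*u,T),(o+.155*u,T),(o+.076*u,T))
E
python3 look.py w3
```

```text
round_handle [([0.595, 0.17, 0.032], 0.71), ([0.622, 0.228, 0.054], 0.16)]
blade [([0.491, 0.171, 0.035], 0.55)]
bore [([0.593, 0.174, 0.034], 0.57)]
front_row [([0.57, 0.17, 0.029], 0.79)]
square_handle_a [([0.492, 0.173, 0.032], 0.97), ([0.643, 0.168, 0.032], 0.64)]
fork_handle [([0.542, 0.172, 0.027], 0.89)]
t 4.6 tcp [0.579 0.039 0.212] j [-0.248 -0.047  1.713  0.339  1.562  1.305] F [-0.015  0.554  0.8  ] w 0.548 g 0.0
[ 0.027 -0.126  0.052] [-0.001 -0.002  0.   ]
[ 0.027 -0.126  0.122] [-0.001 -0.002  0.   ]
[ 0.026 -0.126  0.28 ] [-0.001 -0.002  0.   ]
```

View pics/w3.png

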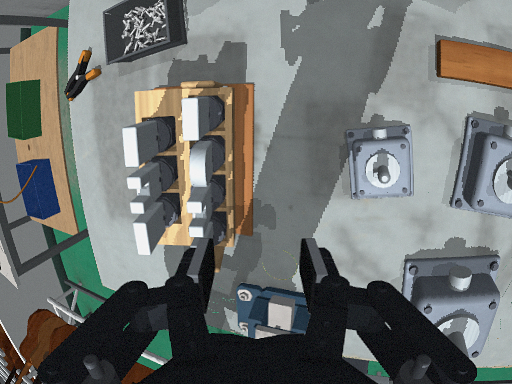

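```bash
python3 - <<'E'
from h import *
f=grab_frame('wrist');T=f['world_from_camera'];K=f['intrinsics'];z=f['range_z'];v,u=np.mgrid[:384,:512]
dx,dy=u-K[0,2],v-K[1,2];r=np.hypot(dx,dy)+1e-9;t=np.tan(np.minimum(r/K[0,0],1.4))*z/r
P=np.stack([dx*t,-dy*t,-z],-1)@T[:3,:3].T+T[:3,3]
# rack coordinates: a along slope (back), h along handle axis, from nominal front row point
s,c=np.sin(np.radians(20)),np.cos(np.radians(20));o=np.array([.570,.171,.032])
D=P-o;a=D[...,1]*c+D[...,2]*s;h=-D[...,1]*s+D[...,2]*c
for x in(-.075,-.025,.025,.075):
    m=(z>0)&(abs(D[...,0]-x)<.024)&(abs(a)<.025)&(h>.068)&(h<.14)
    q=D[m][:,0];print(x,m.sum(),'x',np.percentile(q,[2,98])+.57,'h',np.percentile(h[m],[50,98]))
    for lo,hi in((-.018,0),(0,.018)):
        mm=m&(D[...,0]-x>lo)&(D[...,0]-x<hi); mm2=mm&(h<.118); print('   a pct',np.percentile(a[mm],[2,10,50,90,98]))
E
```

```text
-0.075 207 x [0.497 0.514] h [0.103 0.127]
   a pct [-0.007 -0.007 -0.007 -0.007 -0.007]
   a pct [-0.007 -0.007 -0.005  0.007  0.008]
-0.025 1018 x [0.526 0.564] h [0.114 0.128]
   a pct [-0.008 -0.008 -0.003  0.006  0.008]
   a pct [-0.008 -0.008 -0.006  0.005  0.007]
0.025 947 x [0.576 0.613] h [0.121 0.128]
   a pct [-0.013 -0.013 -0.009 -0.     0.002]
   a pct [-0.013 -0.013 -0.008 -0.     0.002]
0.075 1109 x [0.625 0.662] h [0.127 0.129]
   a pct [-0.009 -0.009 -0.006  0.004  0.006]
   a pct [-0.01  -0.009 -0.006  0.004  0.006]
```

The second handle from the far end, at pixel (200,155), has the half-round top. The depth data puts its blade centre at x≈0.5945 and about 5 mm towards -y of nominal. It is leaning within its pocket play.

```bash
cat >> h.py <<'E'
s20,c20=np.sin(np.radians(20)),np.cos(np.radians(20))
TILT=frame([0,s20,-c20],[0,-1,0])
def rk(x,a,h): return np.array([x,.171+a*c20-h*s20,.032+a*s20+h*c20])
E
python3 - <<'E'
from h import *
plan((rk(.5945,-.004,.16),TILT),(rk(.5945,-.004,.078),TILT))
E
```

```text
t 4.65 tcp [0.579 0.039 0.212] j [-0.248 -0.046  1.714  0.34   1.562  1.305] F [-0.244 -0.023  0.602] w 0.55 g 0.0
[ 0.03  -0.117  0.109] [-0.001 -0.001 -0.   ]
[ 0.03  -0.117  0.273] [-0.001 -0.001 -0.   ]
```

jog_arm(motion="55 0.03 -0.117 0.06 0 0 0; 55 0.03 -0.117 0.1 0 0 0; 55 0.03 -0.117 0.1 0 0 0; 55 0.03 -0.117 0.15 0 0 0; 55 0.03 -0.117 0.2 0 0 0")

```text
time: 5.28
tool_pos: [0.5948, 0.1278, 0.138]
tool_rot: [-0.174, 0.985, -0.001, 0.001]
contact_force: [0.3, 0.4, -0.1]
gripper_width: 0.552
grasp_force: 0.0
```

```bash
python3 - <<'E'
from h import *
plan((rk(.5945,-.004,.078),TILT))
f=grab_frame('wrist');save(f,'w4')
E
```

```text
t 5.275 tcp [0.595 0.128 0.138] j [-0.093  0.037  1.757  0.355  1.39   1.407] F [ 0.257  0.377 -0.088] w 0.552 g 0.0
[-0.001 -0.001  0.073] [-0.001 -0.002 -0.001]
```

View pics/w4.png

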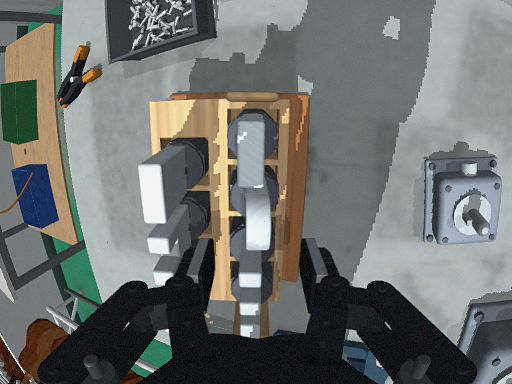

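The round blade at (258,220) lies between the fingers at (195,265) and (315,265), centred sideways. Descending and gripping.

jog_arm(motion="55 0 0 0.04 0 0 0; 55 0 0 0.073 0 0 0; 55 0 0 0.073 0 0 0; 5 0 0 0.073 0 0 0; 5 0 0 0.073 0 0 0")

```text
time: 5.95
tool_pos: [0.5945, 0.1419, 0.104]
tool_rot: [-0.175, 0.985, 0.0, 0.001]
contact_force: [-0.4, 1.0, -1.2]
gripper_width: 0.169
grasp_force: 59.7
```

jog_arm(motion="5 0 0 0 0 0 0; 5 0 0 0 0 0 0; 5 0 0 0 0 0 0; 5 0 0 0 0 0 0; 5 0 0 -0.01 0 0 0")

```text
time: 6.58
tool_pos: [0.5926, 0.1406, 0.1061]
tool_rot: [-0.175, 0.985, 0.0, -0.001]
contact_force: [0.8, 2.3, -3.7]
gripper_width: 0.168
grasp_force: 59.5
```

jog_arm(motion="5 0 0 -0.02 0 0 0; 5 0 0 -0.04 0 0 0; 5 0 0 -0.07 0 0 0; 5 0 0 -0.1 0 0 0; 5 0 0 -0.14 0 0 0")

```text
time: 7.2
tool_pos: [0.5934, 0.1155, 0.1741]
tool_rot: [-0.174, 0.985, 0.0, -0.0]
contact_force: [-0.5, 0.6, -2.3]
gripper_width: 0.17
grasp_force: 59.7
```

jog_arm(motion="5 0 0 -0.06 0 0 0; 5 0 0 -0.12 0 0 0; 5 0 0 -0.15 0 0 0; 5 0 0 -0.15 0 0 0; 5 0 0 -0.15 0 0 0")

```text
time: 7.82
tool_pos: [0.5929, 0.0905, 0.2421]
tool_rot: [-0.175, 0.985, 0.0, -0.001]
contact_force: [0.3, 0.4, -3.2]
gripper_width: 0.165
grasp_force: 59.7
```

```bash
python3 - <<'E'
from h import *
plan(([.57,.0,.31],DOWN))
f=grab_frame('side')
cv2.imwrite('pics/s2.png',cv2.resize(f['color'][150:330,130:330,::-1],(600,540),interpolation=cv2.INTER_CUBIC))
for c in('side',):
  for t in('round_handle','bore','blade'): print(t,[(np.round(d['at'],3).tolist(),round(d['p'],2)) for d in place_of(c,t)][:3])
E
```

```text
t 7.825 tcp [0.593 0.091 0.242] j [-0.156 -0.036  1.654  0.346  1.582  1.408] F [ 0.293  0.436 -3.151] w 0.165 g 59.70642685890198
[-0.046  0.123 -0.19 ] [-0.234  0.002  0.   ]
round_handle [([0.591, 0.12, 0.173], 0.58)]
bore [([0.591, 0.118, 0.169], 0.64)]
blade [([0.592, 0.081, 0.258], 0.82), ([0.592, -0.212, 0.107], 0.16)]
```

View pics/s2.png

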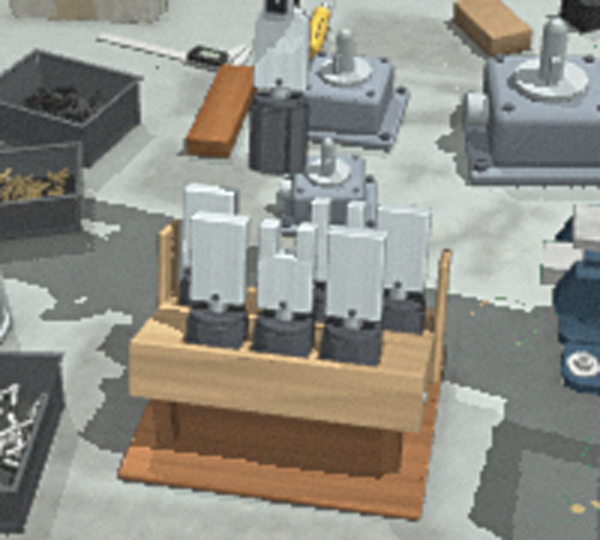

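The round handle is out and held at (275,90) in the crop, and the other six are still seated. Next I'll carry it over the shaft, upright and turned to the key's 42°.

```bash
cat >> h.py <<'E'
def fit(deg): a=np.radians(deg); return frame([0,0,-1],[-np.cos(a),-np.sin(a),0])
E
python3 - <<'E'
from h import *
plan(([.59,.03,.25],DOWN),([.595,-.212,.225],fit(42)))
E
```

```text
t 8.025 tcp [0.593 0.091 0.242] j [-0.156 -0.036  1.654  0.347  1.583  1.408] F [-0.596 -0.412 -3.177] w 0.164 g 59.701096415519714
[-0.006  0.109 -0.057] [-0.234  0.002  0.   ]
[ 0.004  0.58  -0.176] [-0.22   0.1    0.553]
```

jog_arm(motion="5 0 0.1 -0.05 -0.08 0.03 0.1; 5 0 0.2 -0.08 -0.13 0.05 0.22; 5 0.004 0.3 -0.11 -0.18 0.08 0.34; 5 0.004 0.42 -0.14 -0.22 0.1 0.46; 5 0.004 0.53 -0.17 -0.22 0.1 0.553")

```text
time: 8.65
tool_pos: [0.5955, -0.188, 0.2316]
tool_rot: [-0.0, 0.913, -0.409, 0.001]
contact_force: [0.3, 0.8, -3.3]
gripper_width: 0.167
grasp_force: 59.7
```

```bash
python3 - <<'E'
from h import *
plan(([.595,-.212,.225],fit(42)))
E
```

```text
t 8.65 tcp [ 0.596 -0.188  0.232] j [-0.425  0.031  1.573  0.     1.537  1.988] F [ 0.328  0.841 -3.255] w 0.167 g 59.66142117977142
[0.035 0.033 0.013] [-0.001 -0.001 -0.003]
```

jog_arm(motion="5 0.035 0.033 0.013 0 0 -0.003; 5 0.035 0.033 0.013 0 0 -0.003; 5 0.035 0.033 0.013 0 0 -0.003; 5 0.035 0.033 0.013 0 0 -0.003; 5 0.035 0.033 0.013 0 0 -0.003")

```text
time: 9.28
tool_pos: [0.5954, -0.2109, 0.2262]
tool_rot: [-0.0, 0.915, -0.404, 0.002]
contact_force: [-0.3, 0.1, -2.9]
gripper_width: 0.168
grasp_force: 59.6
```

```bash
python3 - <<'E'
from h import *
plan(([.595,-.212,.205],fit(42)))
f=grab_frame('side');cv2.imwrite('pics/s3.png',cv2.resize(f['color'][60:220,170:340,::-1],(600,565),interpolation=cv2.INTER_CUBIC))
for t in('round_handle','bore','blade','shaft_top','shaft_foot'): print(t,[(np.round(d['at'],3).tolist(),round(d['p'],2)) for d in place_of('side',t)][:4])
P=cloud(f);d=np.hypot(P[...,0]-.595,P[...,1]+.212)
for lo,hi in((.15,.19),(.215,.26),(.085,.1)):
    q=P[(d<.035)&(P[...,2]>lo)&(P[...,2]<hi)];print(lo,len(q),np.percentile(q,[2,50,98],axis=0))
E
```

```text
t 9.275 tcp [ 0.595 -0.211  0.226] j [-0.458  0.049  1.563  0.     1.526  1.945] F [-0.275  0.125 -2.854] w 0.168 g 59.64393496513367
[0.001 0.002 0.042] [-0.001 -0.002  0.003]
round_handle [([0.598, -0.212, 0.148], 0.97), ([0.569, 0.232, 0.057], 0.26)]
bore [([0.595, -0.208, 0.149], 0.77)]
blade [([0.595, -0.213, 0.242], 0.83), ([0.593, -0.206, 0.15], 0.57)]
shaft_top [([0.722, -0.191, 0.0], 0.71), ([0.583, -0.052, 0.081], 0.68), ([0.594, -0.21, 0.106], 0.62), ([0.573, 0.173, 0.001], 0.37)]
shaft_foot [([0.384, -0.196, 0.084], 0.95), ([0.596, -0.215, 0.059], 0.86), ([0.586, -0.054, 0.047], 0.55)]
0.15 180 [[ 0.575 -0.212  0.151]
 [ 0.592 -0.192  0.171]
 [ 0.615 -0.185  0.189]]
0.215 165 [[ 0.578 -0.217  0.216]
 [ 0.592 -0.197  0.238]
 [ 0.611 -0.188  0.259]]
0.085 26 [[ 0.586 -0.21   0.085]
 [ 0.595 -0.205  0.092]
 [ 0.603 -0.199  0.099]]
```

View pics/s3.png

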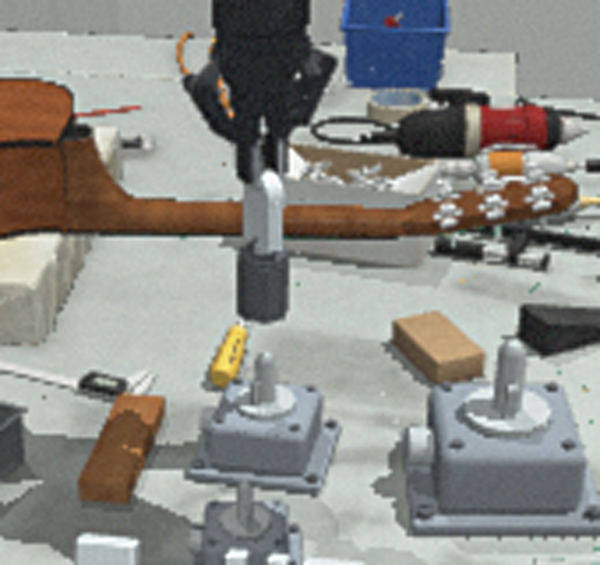

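The handle at (263,240) hangs upright, with its hub straight over the middle shaft at (264,375). I'll lower it onto the shaft gently.

jog_arm(motion="5 0.001 0.002 0.04 0 0 0; 5 0.001 0.002 0.07 0 0 0; 5 0.001 0.002 0.09 0 0 0; 5 0.001 0.002 0.1 0 0 0; 5 0.001 0.002 0.11 0 0 0")

```text
time: 10.2
tool_pos: [0.5951, -0.213, 0.1707]
tool_rot: [0.0, 0.914, -0.405, 0.002]
contact_force: [0.5, -0.3, -3.5]
gripper_width: 0.162
grasp_force: 59.7
```

jog_arm(motion="5 0 0 0.01 0 0 0; 5 0 0 0.02 0 0 0; 5 0 0 0.028 0 0 0; 5 0 0 0.034 0 0 0; 5 0 0 0.034 0 0 0")

```text
time: 10.82
tool_pos: [0.5948, -0.2127, 0.1533]
tool_rot: [-0.0, 0.914, -0.405, 0.001]
contact_force: [-0.1, -0.9, -3.2]
gripper_width: 0.168
grasp_force: 59.7
```

There is no contact force at 76 mm, which is below the key's top, so the keyway is already over the key. Going on down.

jog_arm(motion="5 0 0 0.01 0 0 0; 5 0 0 0.018 0 0 0; 5 0 0 0.025 0 0 0; 5 0 0 0.03 0 0 0; 5 0 0 0.03 0 0 0")

```text
time: 11.45
tool_pos: [0.5949, -0.2128, 0.1384]
tool_rot: [-0.0, 0.914, -0.405, 0.001]
contact_force: [-0.8, 0.3, -2.1]
gripper_width: 0.166
grasp_force: 59.7
```

jog_arm(motion="5 0 0 0.003 0 0 0; 5 0 0 0.005 0 0 0; 5 0 0 0.007 0 0 0; 5 0 0 0.007 0 0 0; 5 0 0 0.007 0 0 0")

```text
time: 12.08
tool_pos: [0.5961, -0.2133, 0.1374]
tool_rot: [-0.0, 0.914, -0.405, 0.003]
contact_force: [-0.6, 0.4, 4.8]
gripper_width: 0.164
grasp_force: 60.7
```

The force rose by 8 N at TCP z=0.137, as expected for a hub standing on the boss. Releasing and backing off straight up.

jog_arm(motion="50 0 0 0 0 0 0; 50 0 0 0 0 0 0; 50 0 0 0 0 0 0; 50 0 0 0 0 0 0; 50 0 0 -0.02 0 0 0")

```text
time: 12.7
tool_pos: [0.5943, -0.2125, 0.1443]
tool_rot: [-0.0, 0.914, -0.405, 0.0]
contact_force: [-0.7, -0.4, 0.1]
gripper_width: 0.502
grasp_force: 0.0
```

jog_arm(motion="50 0 0 -0.05 0 0 0; 50 0 0 -0.12 0 0 0; 50 0 0 -0.24 0 0 0; 50 0 0 -0.3 0 0 0; 50 0 0 -0.3 0 0 0")

```text
time: 13.32
tool_pos: [0.5962, -0.2134, 0.3005]
tool_rot: [0.0, 0.914, -0.405, 0.005]
contact_force: [0.3, 0.6, -0.5]
gripper_width: 0.501
grasp_force: 0.0
```

```bash
python3 - <<'E'
from h import *
f=grab_frame('side')
a=f['color'][90:330,130:340,::-1];cv2.imwrite('pics/s4.png',cv2.resize(a,(525,600),interpolation=cv2.INTER_CUBIC))
for t in('round_handle','bore','blade','square_handle_a','fork_handle','caul','driver','sanding'): print(t,[(np.round(d['at'],3).tolist(),round(d['p'],2)) for d in place_of('side',t)][:4])
P=cloud(f);d=np.hypot(P[...,0]-.595,P[...,1]+.212);q=P[(d<.03)&(P[...,2]>.1)&(P[...,2]<.23)];print(np.percentile(q,[1,50,99],axis=0),np.sort(q[:,2])[-4:])
plan()
E
```

```text
round_handle [([0.596, -0.211, 0.06], 0.6)]
bore [([0.595, -0.213, 0.055], 0.96)]
blade [([0.598, -0.212, 0.156], 0.67), ([0.594, -0.21, 0.06], 0.37)]
square_handle_a [([0.492, 0.173, 0.028], 0.59)]
fork_handle []
caul [([0.719, -0.188, -0.001], 0.89)]
driver [([0.658, -0.404, -0.0], 0.45)]
sanding [([0.45, -0.413, -0.0], 0.78)]
[[ 0.575 -0.22   0.101]
 [ 0.594 -0.199  0.141]
 [ 0.614 -0.188  0.188]] [0.188 0.188 0.189 0.189]
t 13.775 tcp [ 0.594 -0.213  0.294] j [-0.461  0.027  1.475  0.     1.639  1.943] F [-0.467  0.803 -0.263] w 0.495 g 0.0
```

View pics/s4.png

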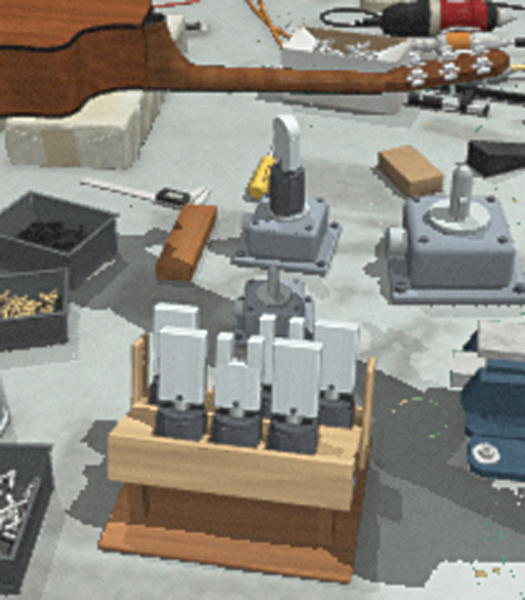

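The round handle stands upright at (288,165) on the middle gearbox. Its top is at 0.188 m, against 0.187 m for a fully seated hub, and everything else is in place. Handing in.

```bash
python3 -c "
from h import *
print(job_done())"
```

```text
the job is handed in; nothing more can be done
None
```

The round-topped handle is fitted upright and fully down on the middle gearbox's shaft, keyway over the key, and released; the last camera check showed the rack and bystanders where they started, and the job is handed in at about 14 s of the 61 s, with no verdict returned.

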